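# Rock the angle gauge on the stud to its set mark and hold it

## Task

Pick up the pendulum angle gauge by its black handle and set it upright on the rounded crown of the stud block, centred and with its dial facing along the crown. Then, with its foot still resting on the crown without bearing down hard, rock the gauge sideways until its free-swinging pointer settles on the red tab. Finish holding it there, still in the gripper with the foot on the crown and the pointer steady on the tab, and leave the other parts on the table alone.

Things in the scene. Friction and masses are not known exactly. Their poses are not given: they have to be found in the camera images.
- gauge_grip (a point): Middle of the black handle on top of the angle gauge, 168 mm above the underside of its foot. The handle is 16 mm thick along gauge x, 40 mm wide along y and runs from 140 to 194 mm above the underside. Gauge axes: z up through the handle, x square to the dial (the axis the pointer swings about), y sideways in the plane of the dial.
- gauge_foot (a point): Centre of the flat underside of the gauge's foot (foot 40 mm along gauge x, 70 mm along y, 10 mm thick); same axes as the gauge. The dial's centre is 80 mm above this point.
- gauge: The angle gauge, a loose instrument of about 0.4 kg that starts upright on the table: a round blue case (120 mm across, 14 mm thick) with a white dial on both sides, a steel foot below and a black handle on top. Origin at the centre of the foot's underside, axes as for gauge_grip.
- pointer (a joint): Angle of the dark pointer on the dial (rad). A plumb pendulum on the dial's centre: it always settles hanging straight down, within about a second. 0: it points at the foot; positive: its tip is towards the gauge's +y. Leaning the top of the gauge towards its own +y by an angle brings the pointer to plus that angle.
- mark (a joint): Angle of the red tab on the same scale as the pointer (rad), pre-set between 0.24 and 0.44, so on the gauge's +y side of the bottom of the dial; it is stiff, out of reach and stays as it is. When pointer and mark read alike, the pointer's tip is on the middle of the tab.
- pointer_tip (a point): Tip of the pointer, 46 mm from the dial's centre.
- mark_tab (a point): Middle of the red tab (8 mm wide, on both dial faces and over the rim), 46 mm from the dial's centre.
- stud_crown (a point): Middle of the top line of the stud block's crown, 65 mm above the table: a round steel ridge 56 mm long along this point's level x axis, 15 mm in radius (axis of the round 50 mm above the table), between lower uneven shoulders (38 and 29 mm high). The gauge, its x along the crown's x either way round, can lean 0.5 rad to both sides on it without touching them.
- stud: The stud block, fixed to the table: grey base 110 x 100 x 18 mm with the steel stud and crown on it; origin at the centre of its underside, same axes as stud_crown.
- red_collar: Bystander: red plastic ring, 52 mm across, 22 mm high.
- black_collar: Bystander: black plastic ring, 42 mm across, 24 mm high.
- elbow: Bystander: steel pipe elbow on a round flange 68 mm across, 60 mm high.
- screwdriver: Bystander: orange-handled screwdriver lying on the table.
Mind the look-alikes: they are no part of the job. There is more than one size of the gauge; the job needs the larger. Leave any blue look-alike of the stud alone.

How it is judged:
On the way, in this order (a step that is already met when the one before it is completed fails the run):
1. the gauge stands upright (within 6 degrees) in the gripper with its foot on the crown, centred and lined up (contact force between gauge and stud above 0.3 N and horizontal distance between gauge_foot and stud_crown below 0.025 m and angle between the x axis of gauge_foot and the x axis of stud_crown, either way round below 0.26 rad and contact force between the fingers and gauge above 1 N and angle between gauge_foot's own z axis and vertical below 0.105 rad), for 0.2 s.
2. with the foot on the crown, the pointer settles on the red tab (contact force between gauge and stud above 0.3 N and horizontal distance between gauge_foot and stud_crown below 0.025 m and angle between the x axis of gauge_foot and the x axis of stud_crown, either way round below 0.26 rad and contact force between the fingers and gauge above 1 N and distance between pointer_tip and mark_tab below 0.004 m), for 0.5 s.
At the end, for the whole second after the job is handed in: Gauge held in the fingers at rest, clear of the table, foot on the crown (0.3 to 30 N, foot centre within 25 mm of the crown middle, dial axis within 15 degrees of the crown line, either way round), pointer tip still and within 4 mm of the middle of the red tab (all of step 2 and contact force between gauge and stud below 30 N and contact force between gauge and table below 0.1 N and height (world z) of gauge_foot above 0.055 m and velocity of joint pointer between -0.3 and 0.3 rad/s and angular speed of gauge below 0.15 rad/s); the arm keeps its last pose, push and grip.
It fails at once if a bystander is moved more than 20 mm (distance of any of red_collar, black_collar, elbow, screwdriver from where it was at the start of the episode above 0.02 m).
It fails at once if the gauge is knocked over (angle between gauge_foot's own z axis and vertical above 0.9 rad).
It fails at once if the gauge is pressed on the stud with more than 60 N (contact force between gauge and stud above 60 N).
It also fails if it takes over 48 s, if anything falls off the work surface, if the arm or the gripper's body presses on something with over 40 N, if the wrist force passes 120 N, or if a joint passes its speed limit or range.

## Robot

A 7-joint arm with a two-finger parallel gripper is mounted at the origin on the work surface. World frame = base frame: x ahead of the robot, y to its left, z up, the work surface at z = 0. Lengths are in m, angles in rad, forces in N, time in s.
With the tool pointing down it reaches from about 0.425 to 0.875 m from the base axis. Payload 4.7 kg.
Tool frame: the origin (TCP) lies midway between the tips of the shut fingers; the grasp point (between the pads) lies 19 mm behind it; z points along the fingers, y is the direction in which the jaws open and shut (so a half turn about z gives the same grasp; the last joint's range is limited). The gripper opens to 87 mm and grips with 3 to 60 N. Pads are 19 mm wide; open, the fingers measure 117 mm over their backs; the gripper's body (75 mm by 190 mm) begins 51 mm behind the grasp point.
Start: joints at [1.25, 0.321, -0.07, 1.45, 0.023, 1.371, -0.057], TCP at [0.214, -0.614, 0.192] pointing down, gripper open.
Joint ranges: [-2.86, 2.86], [-0.3, 2.09], [-1.38, 1.24], [0.06, 2.45], [-1.56, 4.7], [0.09, 2.05], [-2.69, 2.69]. Speed limits (rad/s): [2.57, 2.57, 3.14, 3.14, 3.14, 3.14, 3.14].

## Interface

Orientations are given as a rotation vector (axis times angle).
In Python, from bench import monitor, eyes, order gives the robot as it stands. The module is installed in compiled form; this text tells all that it offers.
- The arm moves only by the shell command python3 -m pendant 'ROWS' [FORCE]. ROWS is JSON, a list of rows, each a list of 3 entries, a list of its own where there are three numbers: the turn, a rotation vector about the tool's x, y, z in degrees, then the shift along the tool's x, y, z in m, then the gripper command: -1 is fully open, 1 is shut, values between are in proportion. In form: [[[rx, ry, rz], [tx, ty, tz], hand], ...]. A call has 1 to 8 rows; each row shifts and turns the commanded pose from where the row before left it, along the tool's axes as they then stand; what a row does not reach is not made up. A row lasts 1/8 s, in which the tool goes at most 62.5 mm and 10.7 degrees, less where a joint would pass 70% of its speed; a pose out of reach is approached as far as the arm can. A call is refused whole if a number of a shift passes 0.0625 or a number of a turn 10.7, either way. A call with a gripper value outside its range is refused whole. The fingers move at their own pace and stop on an object; FORCE is the grip in N (left out, the last holds). Time passes only in rows, so rows that do not move let the fingers close. It gives the time, the measured TCP pose, the force and the opening at its end, in the units of the state.
- monitor.get_state(): the state, without advancing time (a new reading comes with each control period).
- eyes.get_image(name): name is "side" or "top"; returns a dict with "color" (400x640x3 uint8, red, green, blue), "range_z" (400x640 float32, m along the optical axis (not along the pixel's ray), 0 where there is no reading), "fx", "fy", "cx", "cy" (pixels), "world_to_cam" (4x4, takes a point from world to camera coordinates). Camera axes: x right, y up, looking along -z (the intrinsics and any distortion apply to the point x, -y, -z); pixel columns grow to the right and rows downward; lengths in m; the calibration is good to about 2 mm. A picture is of the moment at which its call begins.
- order.close_job(): hands the job in, once; it reports no verdict.
The state is a dict: "time": time; "joint_positions": joint angles; "qd": joint speeds; "joint_torque": joint torques, N m; "position": TCP position; "tool_rot": TCP orientation; "ft_force": force on the tool from outside, world axes, zero at the start; "torque": the same for the moment, N m; "grip_width": opening from 0.0 (shut) to 1.0 (fully open).
Only numpy, scipy, OpenCV 4.12 (cv2) and the standard library are available. Lean on these libraries where they do the work, as an engineer would, in place of code of your own. Each camera call takes 0.05 s, during which the arm holds its last target.

## Working session

There is one attempt and no reset: what is moved stays moved. The work goes in short steps, Python scripts to look and compute and a shell command to move; the robot and the scene stay as the last step left them, time stands still between calls to the robot, and variables do not carry over. Pictures are saved under pics/ and viewed, and the job is handed in when it is done.

```bash
mkdir -p pics; python3 - <<'E'
from bench import monitor, eyes
import cv2,numpy as np
print(monitor.get_state())
for n in("side","top"):
    d=eyes.get_image(n); np.savez(f"{n}0.npz",**d)
    cv2.imwrite(f"pics/{n}0.png",d["color"][:,:,::-1])
    print(n,d["fx"],d["fy"],d["cx"],d["cy"],d["world_to_cam"],[k for k in d])
E
```

```text
{'time': 0.0, 'joint_positions': array([ 1.25007611,  0.32184362, -0.07007205,  1.45170139,  0.02263923,
        1.37079049, -0.05684207]), 'qd': array([-7.89359906e-04,  2.23961468e-04, -1.50541764e-03, -9.29743524e-05,
       -7.64306822e-04,  1.64650840e-05, -1.47061415e-03]), 'joint_torque': array([ 8.41359656e-05, -4.91288352e+01, -4.03519431e-01, -3.12532532e+01,
       -6.37794798e-02,  4.37053211e-02,  2.15193263e-04]), 'position': array([ 0.21331181, -0.61334045,  0.19063485]), 'tool_rot': array([-3.09577601e+00, -5.23295889e-01,  7.29538112e-04]), 'ft_force': array([ 0.03468038, -0.08189437,  0.46636656]), 'torque': array([ 0.01340524, -0.01855896, -0.04486328]), 'grip_width': 1.0024608612271195}
side 478.18160346514037 478.18160346514037 321.7830157726678 199.11160604803243 [[-0.70152635 -0.71233435 -0.02098919  0.42075822]
 [ 0.40995774 -0.42747864  0.80572741 -0.35697778]
 [-0.58291975  0.55663433  0.59191452 -1.19492029]
 [ 0.          0.          0.          1.        ]] ['color', 'range_z', 'fx', 'fy', 'cx', 'cy', 'world_to_cam']
top 375.08192918695227 375.08192918695227 319.6333309786949 196.84379513112523 [[-1.10418964e-03 -9.99997998e-01  1.66895555e-03 -1.64329830e-02]
 [ 9.90033268e-01 -8.58145393e-04  1.40831076e-01 -6.13402038e-01]
 [-1.40829361e-01  1.80782573e-03  9.90032233e-01 -1.19908383e+00]
 [ 0.00000000e+00  0.00000000e+00  0.00000000e+00  1.00000000e+00]] ['color', 'range_z', 'fx', 'fy', 'cx', 'cy', 'world_to_cam']
```

```bash
ls .
```

```text
pics
side0.npz
top0.npz
```

View pics/side0.png

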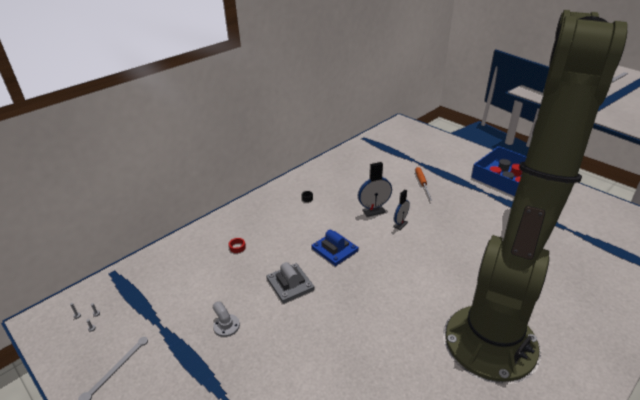

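View pics/top0.png

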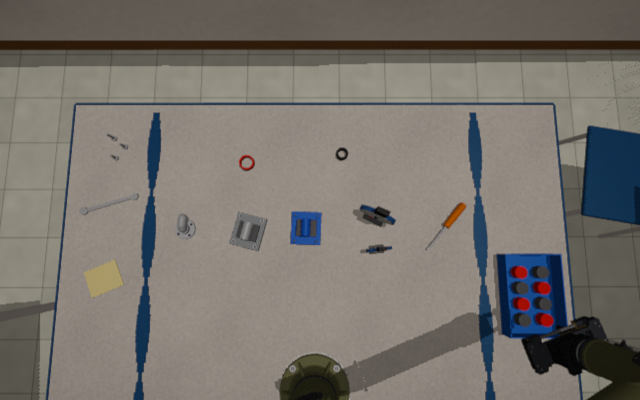

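The large gauge is at side (375,195) / top (376,214), with the small look-alike at top (376,250). The grey stud is at side (290,280) / top (248,231), with the blue decoy at top (306,228). The elbow, collars and screwdriver are well apart. Next I'll zoom in and measure.

```bash
cat > h.py <<'E'
import numpy as np, cv2
def cloud(d):
    z=d["range_z"].astype(float); v,u=np.indices(z.shape)
    P=np.stack([(u-d["cx"])/d["fx"]*z,-(v-d["cy"])/d["fy"]*z,-z],-1)
    T=np.linalg.inv(d["world_to_cam"])
    W=P@T[:3,:3].T+T[:3,3]; W[z==0]=np.nan
    return W
def proj(d,p):
    p=np.atleast_2d(p); c=p@d["world_to_cam"][:3,:3].T+d["world_to_cam"][:3,3]
    return np.stack([d["cx"]+d["fx"]*c[:,0]/-c[:,2],d["cy"]-d["fy"]*c[:,1]/-c[:,2]],1)
def ray(d,u,v):
    T=np.linalg.inv(d["world_to_cam"]); r=T[:3,:3]@np.array([(u-d["cx"])/d["fx"],-(v-d["cy"])/d["fy"],-1])
    return T[:3,3],r
def onz(d,u,v,z):
    o,r=ray(d,u,v); return o+r*(z-o[2])/r[2]
E
python3 - <<'E'
from h import *
S=np.load("side0.npz");T=np.load("top0.npz")
c=S["color"][:,:,::-1];t=T["color"][:,:,::-1]
a=cv2.resize(c[155:235,345:425],(400,400),interpolation=2)
b=cv2.resize(t[190:260,340:410],(400,400),interpolation=2)
cv2.imwrite("pics/g.png",np.hstack([a,b]))
a=cv2.resize(c[250:310,260:320],(400,400),interpolation=2)
b=cv2.resize(t[205:257,222:274],(400,400),interpolation=2)
cv2.imwrite("pics/s.png",np.hstack([a,b]))
for n,d in(("S",S),("T",T)):
    W=cloud(d)
    for nm,(x,y) in dict(g=onz(T,376,214,.1)[:2] and (0,0) if 0 else onz(T,376,214,.15)[:2],s=onz(T,248,231,.05)[:2]).items():
        m=(abs(W[...,0]-x)<.1)&(abs(W[...,1]-y)<.1)
        m&=(W[...,2]>.03)
        P=W[m]; print(n,nm,x,y,len(P),P.min(0),P.max(0),P.mean(0))
        for lo in np.arange(.03,.22,.015):
            q=P[(P[:,2]>lo)&(P[:,2]<lo+.015)]
            if len(q)>6:
                w,v=np.linalg.eigh(np.cov(q[:,:2].T)); print(" z%.3f n%d c%s ang%.2f sd%s ext %s"%(lo,len(q),q[:,:2].mean(0).round(4),np.arctan2(v[1,1],v[0,1]),np.sqrt(w).round(4),np.ptp(q[:,:2]@v,axis=0).round(3)))
E
```

```text
S g 0.5459734358533765 -0.18627044591346753 1041 [ 0.44599816 -0.25066638  0.03003652] [ 0.58386202 -0.1404809   0.1981331 ] [ 0.54683796 -0.19443865  0.10445364]
 z0.030 n81 c[ 0.547  -0.1969] ang1.13 sd[0.0029 0.0247] ext [0.015 0.089]
 z0.045 n108 c[ 0.5444 -0.1954] ang1.01 sd[0.0152 0.0315] ext [0.109 0.15 ]
 z0.060 n110 c[ 0.5473 -0.1943] ang1.11 sd[0.0028 0.0337] ext [0.014 0.117]
 z0.075 n138 c[ 0.5468 -0.1936] ang1.05 sd[0.0117 0.0356] ext [0.104 0.118]
 z0.090 n125 c[ 0.5457 -0.1925] ang0.96 sd[0.0159 0.0352] ext [0.098 0.116]
 z0.105 n132 c[ 0.5475 -0.1929] ang1.02 sd[0.0115 0.0328] ext [0.098 0.105]
 z0.120 n107 c[ 0.5476 -0.195 ] ang0.83 sd[0.0136 0.0273] ext [0.097 0.119]
 z0.135 n58 c[ 0.5423 -0.194 ] ang-2.93 sd[0.0098 0.0275] ext [0.039 0.123]
 z0.150 n47 c[ 0.5491 -0.1939] ang0.98 sd[0.0042 0.0126] ext [0.021 0.039]
 z0.165 n53 c[ 0.548  -0.1955] ang1.04 sd[0.0037 0.0133] ext [0.017 0.041]
 z0.180 n63 c[ 0.5499 -0.1967] ang1.09 sd[0.0053 0.0119] ext [0.025 0.041]
 z0.195 n19 c[ 0.5505 -0.1973] ang1.10 sd[0.005  0.0128] ext [0.019 0.037]
S s 0.5004665037373419 0.21603
[... 1081 characters left out ...]
7 0.0465] ext [0.05  0.127]
 z0.150 n13 c[ 0.5483 -0.1922] ang0.98 sd[0.0027 0.0122] ext [0.01  0.035]
 z0.165 n11 c[ 0.5471 -0.1958] ang0.95 sd[0.0031 0.0143] ext [0.011 0.039]
 z0.180 n54 c[ 0.5513 -0.1976] ang1.16 sd[0.0053 0.0122] ext [0.017 0.04 ]
 z0.195 n34 c[ 0.5517 -0.1992] ang1.08 sd[0.0045 0.0114] ext [0.015 0.037]
T s 0.5004665037373419 0.21603185336165032 291 [0.46860181 0.18336069 0.03003188] [0.53732685 0.25742759 0.07060392] [0.50314881 0.22291491 0.05133983]
 z0.030 n123 c[0.5037 0.2256] ang1.20 sd[0.0157 0.0244] ext [0.059 0.068]
 z0.045 n45 c[0.4991 0.2183] ang2.68 sd[0.0114 0.0154] ext [0.035 0.059]
 z0.060 n123 c[0.5041 0.2219] ang2.89 sd[0.007  0.0164] ext [0.026 0.055]
```

View pics/g.png

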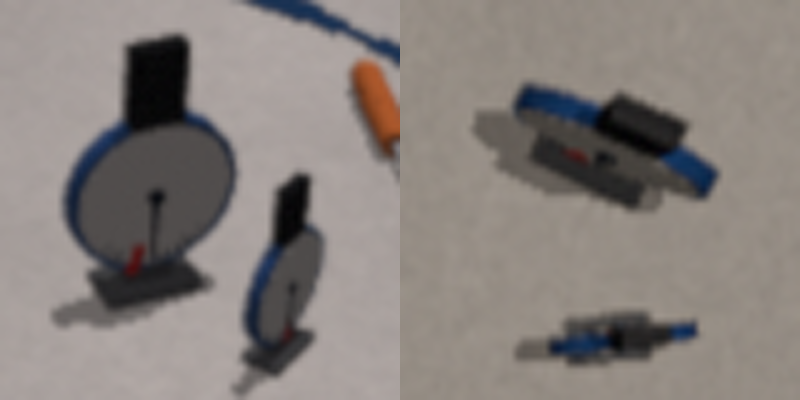

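View pics/s.png

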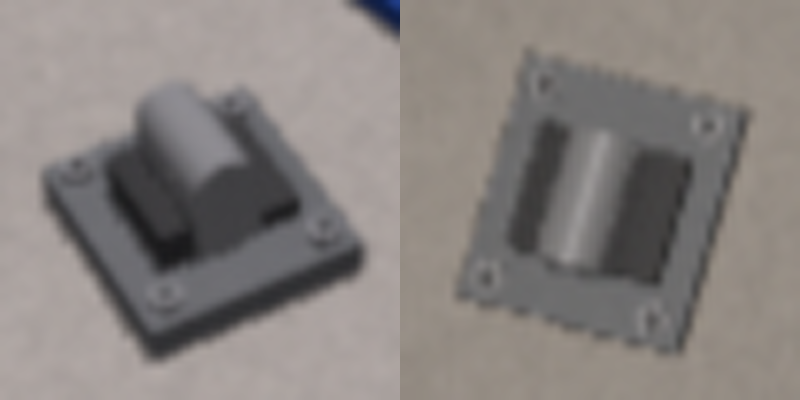

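Both views show the red tab on the +world-y (left) side of the dial bottom, so gauge +y points at roughly azimuth 1.1. The crown runs at roughly azimuth -0.26. Refining both.

```bash
python3 - <<'E'
from h import *
S=np.load("side0.npz");T=np.load("top0.npz")
for n,d in(("S",S),("T",T)):
    W=cloud(d); 
    m=(abs(W[...,0]-.548)<.07)&(abs(W[...,1]+.195)<.08)&(W[...,2]>.03)&(W[...,2]<.135)
    l=cv2.fitLine(W[m][:,:2].astype(np.float32),cv2.DIST_HUBER,0,.01,.01).ravel(); print(n,"dial az",np.arctan2(l[1],l[0]),l[2:])
    m=(abs(W[...,0]-.548)<.03)&(abs(W[...,1]+.195)<.04)&(W[...,2]>.194-(0.002 if n=="T" else .0))
    # handle top face by pixels, rays to z=.194
    v,u=np.nonzero(m); q=np.array([onz(d,a,b,.194)[:2] for a,b in zip(u,v)])
    print(n,"handle top",len(q),q.mean(0),cv2.minAreaRect(q.astype(np.float32)*1000))
    m=(abs(W[...,0]-.503)<.05)&(abs(W[...,1]-.222)<.05)&(W[...,2]>.058)
    q=W[m]; print(n,"crown",len(q),q.mean(0),q[:,2].max(),cv2.minAreaRect(q[:,:2].astype(np.float32)*1000))
    m=(abs(W[...,0]-.45)<.03)&(abs(W[...,1]+.19)<.06); print("small top",np.nanmax(W[m][:,2]))
d=T; W=cloud(d)
m=(abs(W[...,0]-.5)<.09)&(abs(W[...,1]-.222)<.09)&(W[...,2]>.012)
print("base",cv2.minAreaRect(W[m][:,:2].astype(np.float32)*1000))
E
```

```text
S dial az 1.1020087 [ 0.54839367 -0.19418226]
S handle top 27 [ 0.55121554 -0.20073194] ((551.4000854492188, -199.66531372070312), (37.34383773803711, 19.3828067779541), 58.2880973815918)
S crown 144 [0.50231955 0.22491856 0.06326435] 0.07005052378572607 ((504.0216369628906, 223.39784240722656), (27.334768295288086, 60.07896423339844), 75.95349884033203)
small top 0.14170563159635186
T dial az 1.1310525 [ 0.5493594 -0.1880844]
T handle top 70 [ 0.55186768 -0.19912141] ((552.23583984375, -199.39926147460938), (38.46639633178711, 15.738245964050293), 63.02348709106445)
T crown 144 [0.50335278 0.22215037 0.06405338] 0.07060391528291676 ((503.3768310546875, 223.00119018554688), (27.648651123046875, 55.298274993896484), 77.05720520019531)
small top 0.14179931784630018
base ((503.452880859375, 223.1449432373047), (100.3827896118164, 109.97811889648438), 75.29576873779297)
```

```bash
cat >> h.py <<'E'
from scipy.spatial.transform import Rotation as Ro
def Rdown(az_deg,lean_deg=0):
    # tool y level at azimuth az, tool z down; lean: rotate about tool y's world axis
    a=np.radians(az_deg); y=np.array([np.cos(a),np.sin(a),0]); z=np.array([0,0,-1.]); x=np.cross(y,z)
    return Ro.from_rotvec(y*np.radians(lean_deg))*Ro.from_matrix(np.stack([x,y,z],1))
def todo(p,az,lean=0):
    from bench import monitor
    s=monitor.get_state(); R=Ro.from_rotvec(s["tool_rot"]); P=s["position"]
    G=Rdown(az,lean)
    print("t",s["time"],"pos",P.round(4),"w",round(s["grip_width"],3),"F",s["ft_force"].round(2),"q",s["joint_positions"].round(2))
    print("shift(tool axes now)",(R.inv().apply(np.array(p)-P)).round(4),"turn",np.degrees((R.inv()*G).as_rotvec()).round(2))
    print("shift in goal axes",(G.inv().apply(np.array(p)-P)).round(4))
E
python3 -c "
from h import *
todo([.552,-.1985,.25],-26.5)"
```

```text
t 0.1 pos [ 0.2134 -0.6134  0.1908] w 0.999 F [ 0.79  0.27 -0.88] q [ 1.25  0.32 -0.07  1.45  0.02  1.37 -0.06]
shift(tool axes now) [ 0.4562 -0.2807 -0.0588] turn [-9.000e-02 -3.000e-02 -4.431e+01]
shift in goal axes [ 0.5224  0.1179 -0.0592]
```

```bash
python3 -m pendant '[[[0,0,0],[0.02,-0.012,-0.03],-1],[[0,0,0],[0.05,-0.031,-0.03],-1],[[0,0,0],[0.05,-0.031,0],-1],[[0,0,0],[0.05,-0.031,0],-1],[[0,0,0],[0.05,-0.031,0],-1],[[0,0,0],[0.05,-0.031,0],-1],[[0,0,0],[0.05,-0.031,0],-1],[[0,0,0],[0.05,-0.031,0],-1]]'
python3 -m pendant '[[[0,0,0],[0.05,-0.031,0],-1],[[0,0,-8.8],[0,0,0],-1],[[0,0,-8.8],[0,0,0],-1],[[0,0,-8.8],[0,0,0],-1],[[0,0,-8.8],[0,0,0],-1],[[0,0,-8.8],[0,0,0],-1],[[0,0,0],[0,0,0],-1]]'
python3 -c "
from h import *
todo([.552,-.1985,.22],-26.5)"
```

```text
time: 1.1
position: [0.4865, -0.2769, 0.2499]
tool_rot: [3.098, 0.523, -0.001]
ft_force: [1.2, 0.3, 0.1]
grip_width: 0.998
time: 1.98
position: [0.5225, -0.2327, 0.2497]
tool_rot: [-2.677, -1.643, 0.001]
ft_force: [-0.1, -0.1, 0.1]
grip_width: 1.006
t 1.975 pos [ 0.5225 -0.2327  0.2497] w 1.006 F [-0.11 -0.13  0.1 ] q [ 0.79  0.16 -0.47  1.55  0.07  1.45 -0.15]
shift(tool axes now) [0.0438 0.0108 0.0296] turn [-0.05 -0.   -0.41]
shift in goal axes [0.0437 0.0111 0.0297]
```

```bash
python3 -m pendant '[[[0,0,-0.4],[0.022,0.0055,0.015],-1],[[0,0,0],[0.022,0.0055,0.015],-1],[[0,0,0],[0,0,0],-1]]'
python3 - <<'E'
from h import *
from bench import eyes
todo([.552,-.1985,.151],-26.5)
S=eyes.get_image("side");T=eyes.get_image("top")
c=S["color"][:,:,::-1];t=T["color"][:,:,::-1]
cv2.imwrite("pics/g1.png",np.hstack([cv2.resize(c[110:230,325:445],(400,400),interpolation=2),cv2.resize(t[150:270,320:440],(400,400),interpolation=2)]))
E
```

```text
time: 2.35
position: [0.5522, -0.1961, 0.2187]
tool_rot: [-2.667, -1.655, 0.001]
ft_force: [-0.5, -0.0, -0.3]
grip_width: 1.003
t 2.35 pos [ 0.5522 -0.1961  0.2187] w 1.003 F [-0.52 -0.03 -0.29] q [ 0.73  0.21 -0.5   1.56  0.1   1.4  -0.24]
shift(tool axes now) [-0.0023  0.001   0.0677] turn [-0.17 -0.04  0.16]
shift in goal axes [-0.0022  0.0008  0.0677]
```

View pics/g1.png

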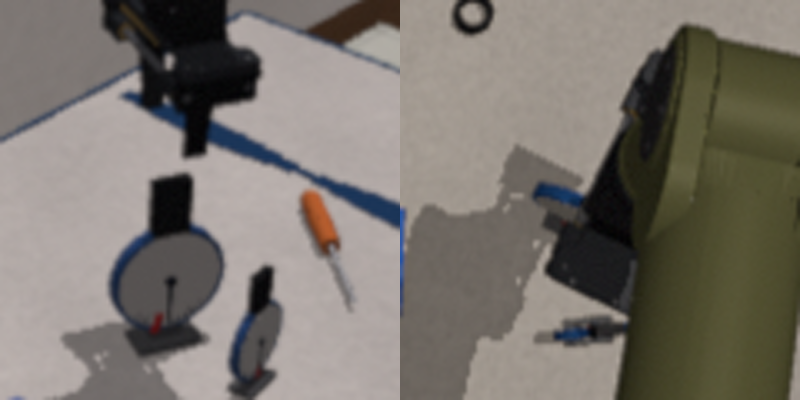

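The side view shows the open fingers above the handle, one on each face. Next: descend and grip.

```bash
python3 -m pendant '[[[0,0,0],[-0.002,0.001,0.02],-1],[[0,0,0],[0,0,0.02],-1],[[0,0,0],[0,0,0.02],-1],[[0,0,0],[0,0,0.008],-1],[[0,0,0],[0,0,0],-1]]'
python3 -m pendant '[[[0,0,0],[0,0,0],1],[[0,0,0],[0,0,0],1],[[0,0,0],[0,0,0],1],[[0,0,0],[0,0,0],1],[[0,0,0],[0,0,0],1],[[0,0,0],[0,0,0],1]]' 50
python3 -c "
from h import *
todo([.552,-.1985,.151],-26.5)"
```

```text
time: 3.08
position: [0.552, -0.2015, 0.1524]
tool_rot: [2.671, 1.653, -0.001]
ft_force: [1.5, 1.5, 0.2]
grip_width: 0.997
time: 3.82
position: [0.5524, -0.2006, 0.1521]
tool_rot: [2.67, 1.655, -0.0]
ft_force: [0.1, -0.8, -0.2]
grip_width: 0.402
t 3.825 pos [ 0.5524 -0.2006  0.1521] w 0.402 F [ 0.08 -0.79 -0.23] q [ 0.73  0.25 -0.49  1.65  0.12  1.27 -0.25]
shift(tool axes now) [ 0.0017 -0.0013  0.0011] turn [0.   0.01 0.09]
shift in goal axes [ 0.0017 -0.0013  0.0011]
```

```bash
python3 -m pendant '[[[0,0,0],[0,0,0],1],[[0,0,0],[0,0,0],1],[[0,0,0],[0,0,0],1],[[0,0,0],[0,0,0],1],[[0,0,0],[0,0,0],1]]' 50
python3 -m pendant '[[[0,0,0],[0,0,-0.01],1],[[0,0,0],[0,0,-0.02],1],[[0,0,0],[0,0,-0.02],1],[[0,0,0],[0,0,-0.03],1],[[0,0,0],[0,0,-0.03],1],[[0,0,0],[0,0,0],1]]'
python3 - <<'E'
from h import *
from bench import eyes
todo([.5033,.223,.27],-14.5)
S=eyes.get_image("side")
c=S["color"][:,:,::-1]
cv2.imwrite("pics/g2.png",cv2.resize(c[90:230,325:465],(560,560),interpolation=2))
E
```

```text
time: 4.45
position: [0.5524, -0.2007, 0.1521]
tool_rot: [2.67, 1.655, 0.0]
ft_force: [0.4, -0.2, 0.2]
grip_width: 0.175
time: 5.2
position: [0.5537, -0.2007, 0.2646]
tool_rot: [2.667, 1.653, 0.004]
ft_force: [-0.7, -0.4, -3.6]
grip_width: 0.179
t 5.2 pos [ 0.5537 -0.2007  0.2646] w 0.179 F [-0.73 -0.35 -3.6 ] q [ 0.73  0.19 -0.5   1.48  0.09  1.48 -0.23]
shift(tool axes now) [ 0.3571 -0.2336 -0.0063] turn [  0.26   0.   -11.9 ]
shift in goal axes [ 0.3976 -0.1549 -0.0054]
```

View pics/g2.png

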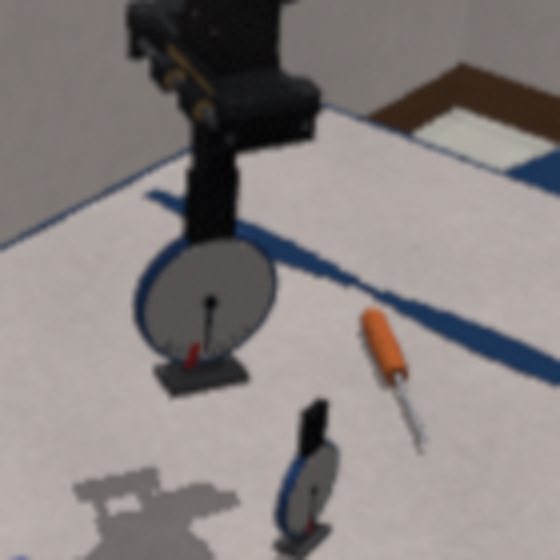

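The gauge is lifted and upright in the fingers (handle at about (212,215) in the crop), with weight 3.6 N. Carrying it over the stud.

```bash
python3 -m pendant '[[[0,0,0],[0.02,-0.013,0],1],[[0,0,0],[0.04,-0.026,0],1],[[0,0,0],[0.05,-0.033,0],1],[[0,0,0],[0.05,-0.033,0],1],[[0,0,0],[0.05,-0.033,0],1],[[0,0,0],[0.05,-0.033,0],1],[[0,0,0],[0.05,-0.033,0],1],[[0,0,0],[0.03,-0.02,0],1]]'
python3 -m pendant '[[[0,0,0],[0.012,-0.007,0],1],[[0,0,-4],[0,0,0],1],[[0,0,-4],[0,0,0],1],[[0,0,-4],[0,0,0],1],[[0,0,0],[0,0,0],1],[[0,0,0],[0,0,0],1]]'
python3 - <<'E'
from h import *
from bench import eyes
todo([.5033,.223,.235],-14.5)
S=eyes.get_image("side");T=eyes.get_image("top")
np.savez("S3.npz",**S);np.savez("T3.npz",**T)
c=S["color"][:,:,::-1];t=T["color"][:,:,::-1]
cv2.imwrite("pics/g3.png",np.hstack([cv2.resize(c[170:320,215:365],(400,400),interpolation=2),cv2.resize(t[150:270,190:310],(400,400),interpolation=2)]))
E
```

```text
time: 6.25
position: [0.4996, 0.2085, 0.2608]
tool_rot: [-2.664, -1.662, 0.003]
ft_force: [1.2, -0.8, -2.2]
grip_width: 0.177
time: 7.0
position: [0.502, 0.2165, 0.2616]
tool_rot: [2.485, 1.922, -0.002]
ft_force: [-0.2, -0.0, -3.4]
grip_width: 0.176
t 7.0 pos [0.502  0.2165 0.2616] w 0.176 F [-0.2  -0.03 -3.36] q [ 0.31  0.14 -0.84  1.58  0.11  1.47 -0.79]
shift(tool axes now) [ 0.0066 -0.0004  0.0266] turn [-0.03  0.06 -0.05]
shift in goal axes [ 0.0066 -0.0004  0.0266]
```

View pics/g3.png

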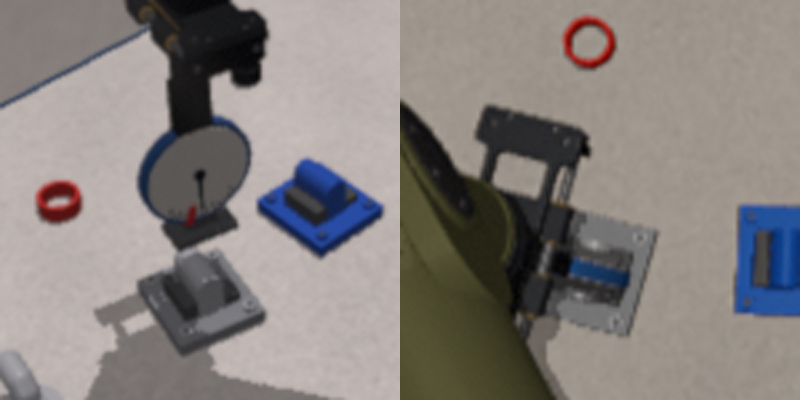

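```bash
cat >> h.py <<'E'
def dial(d,P,R,h=.072,side=1):
    # dial points in dial plane coords (y_g,z_g) by ray casting on the visible face
    x,y,z=R.as_matrix().T; c=P+z*h; yg=x; zg=-z; n=y
    T=np.linalg.inv(d["world_to_cam"]); n=n if (T[:3,3]-c)@n>0 else -n
    f=c+n*.007; o=T[:3,3]
    v,u=np.indices(d["range_z"].shape)
    r=np.stack([(u-d["cx"])/d["fx"],-(v-d["cy"])/d["fy"],-np.ones(u.shape)],-1)@T[:3,:3].T
    s=((f-o)@n)/(r@n); Q=o+r*s[...,None]-f
    a=Q@yg;b=Q@zg; C=d["color"].astype(int)
    rad=np.hypot(a,b)
    blue=(C[...,2]>C[...,0]+30)&(rad<.075); 
    grey=(abs(C[...,0]-C[...,2])<20)&(C.sum(-1)>180)&(rad<.058)
    red=(C[...,0]>C[...,1]+40)&(C[...,0]>C[...,2]+40)&(rad<.075)&(rad>.02)
    return a,b,rad,red,grey,C
E
python3 - <<'E'
from h import *
from bench import monitor
s=monitor.get_state(); S=np.load("S3.npz")
P=s["position"];R=Ro.from_rotvec(s["tool_rot"])
a,b,rad,red,grey,C=dial(S,P,R)
print("red",red.sum(),a[red].mean(),b[red].mean())
w=np.clip(C[...,0]-C[...,1],0,None)*red*(rad<.058)
ra,rb=(a*w).sum()/w.sum(),(b*w).sum()/w.sum(); print(ra,rb,"angle",np.arctan2(ra,-rb))
# rectified dial picture, 5px/mm
g=np.arange(-80,80,.4)/1000
x,y,z=R.as_matrix().T; c=P+z*.072
T=np.linalg.inv(S["world_to_cam"]); n=y if (T[:3,3]-c)@y>0 else -y
print("n",n)
A,B=np.meshgrid(g,-g); W=c+n*.007+A[...,None]*x+B[...,None]*-z
uv=proj(S,W.reshape(-1,3)).reshape(A.shape+(2,)).astype(np.float32)
im=cv2.remap(np.ascontiguousarray(S["color"][:,:,::-1]),uv[...,0],uv[...,1],2)
cv2.circle(im,(200,200),150,(0,255,0),1); cv2.circle(im,(200,200),2,(0,255,255),-1)
cv2.imwrite("pics/rect3.png",cv2.resize(im,(560,560)))
E
```

```text
red 16 0.011148284307265884 -0.04882785667697895
0.010753408601725602 -0.04771202232615474 angle 0.22167755861768573
n [-9.6818937e-01  2.5021845e-01  2.6770507e-04]
```

View pics/rect3.png

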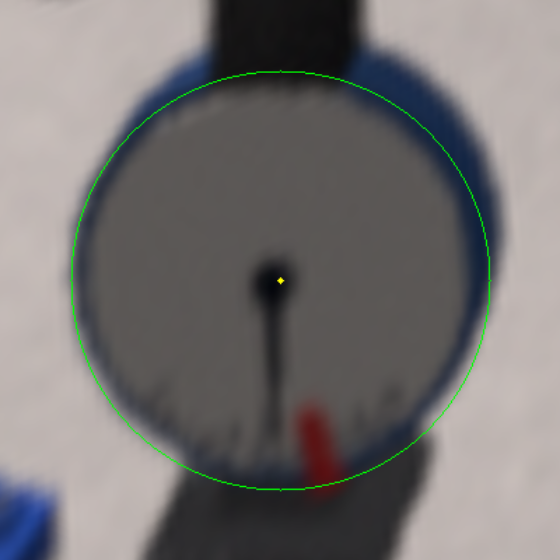

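The pointer hangs at 0 and the tab is at roughly 0.285 rad about the true dial centre, on the gauge's +y (tool +x) side. Now lowering towards the crown.

```bash
python3 -m pendant '[[[0,0,0],[0.004,0,0.01],1],[[0,0,0],[0.004,0,0.015],1],[[0,0,0],[0,0,0.01],1],[[0,0,0],[0,0,0.004],1],[[0,0,0],[0,0,0],1],[[0,0,0],[0,0,0],1]]'
python3 -c "
from h import *
todo([.5033,.223,.217],-14.5)"
```

```text
time: 7.85
position: [0.5044, 0.2252, 0.2235]
tool_rot: [2.483, 1.925, 0.001]
ft_force: [0.3, -0.1, -3.2]
grip_width: 0.176
t 7.85 pos [0.5044 0.2252 0.2235] w 0.176 F [ 0.34 -0.07 -3.19] q [ 0.29  0.17 -0.85  1.63  0.13  1.4  -0.82]
shift(tool axes now) [-0.0024 -0.0005  0.0065] turn [ 0.04 -0.02  0.07]
shift in goal axes [-0.0024 -0.0005  0.0065]
```

```bash
python3 -m pendant '[[[0,0,0],[0,0,0.003],1],[[0,0,0],[0,0,0.001],1],[[0,0,0],[0,0,0.001],1],[[0,0,0],[0,0,0],1]]'
python3 -m pendant '[[[0,0,0],[0,0,0.001],1],[[0,0,0],[0,0,0],1]]'
python3 -m pendant '[[[0,0,0],[0,0,0.001],1],[[0,0,0],[0,0,0],1]]'
```

```text
time: 8.35
position: [0.5041, 0.2251, 0.2181]
tool_rot: [2.483, 1.925, -0.0]
ft_force: [0.6, -0.1, -4.2]
grip_width: 0.175
time: 8.6
position: [0.5041, 0.2252, 0.2171]
tool_rot: [2.483, 1.925, 0.0]
ft_force: [-0.3, 0.3, -3.3]
grip_width: 0.178
time: 8.85
position: [0.5046, 0.2254, 0.217]
tool_rot: [2.482, 1.925, 0.002]
ft_force: [-1.0, -1.1, 2.5]
grip_width: 0.176
```

Contact: Fz went from -3.4 to +2.5, so about 6 N on the crown. I'll dwell for step 1 and check.

```bash
python3 -m pendant '[[[0,0,0],[0,0,0],1],[[0,0,0],[0,0,0],1],[[0,0,0],[0,0,0],1],[[0,0,0],[0,0,0],1]]'
cat > look.py <<'E'
import sys
from h import *
from bench import eyes,monitor
S=eyes.get_image("side"); s=monitor.get_state(); n0=sys.argv[1]
P=s["position"];R=Ro.from_rotvec(s["tool_rot"])
x,y,z=R.as_matrix().T; c=P+z*.072
print("t",s["time"],P.round(4),"F",s["ft_force"].round(2),"lean deg",np.degrees(np.arctan2(x[2]*-1,-z[2])).round(2),"q",s["joint_positions"].round(2))
T=np.linalg.inv(S["world_to_cam"]); n=y if (T[:3,3]-c)@y>0 else -y
g=np.arange(-100,100,.4)/1000
A,B=np.meshgrid(g,-g); W=c+n*.007+A[...,None]*x+B[...,None]*-z
uv=proj(S,W.reshape(-1,3)).reshape(A.shape+(2,)).astype(np.float32)
im=cv2.remap(np.ascontiguousarray(S["color"][:,:,::-1]),uv[...,0],uv[...,1],2)
raw=np.ascontiguousarray(S["color"][:,:,::-1]); u,v=proj(S,c)[0].astype(int)
raw=cv2.resize(raw[max(v-60,0):v+60,max(u-45,0):u+45],(300,400),interpolation=2)
cv2.imwrite(f"pics/{n0}.png",np.hstack([cv2.resize(im,(500,500)),cv2.copyMakeBorder(raw,0,100,0,0,0)]))
E
python3 look.py on1
```

```text
time: 9.35
position: [0.5046, 0.2254, 0.2169]
tool_rot: [2.482, 1.925, 0.002]
ft_force: [0.2, -1.1, 5.2]
grip_width: 0.176
t 9.4 [0.5046 0.2254 0.2169] F [-0.32  0.61  5.56] lean deg -0.04 q [ 0.29  0.18 -0.85  1.64  0.13  1.39 -0.82]
```

View pics/on1.png

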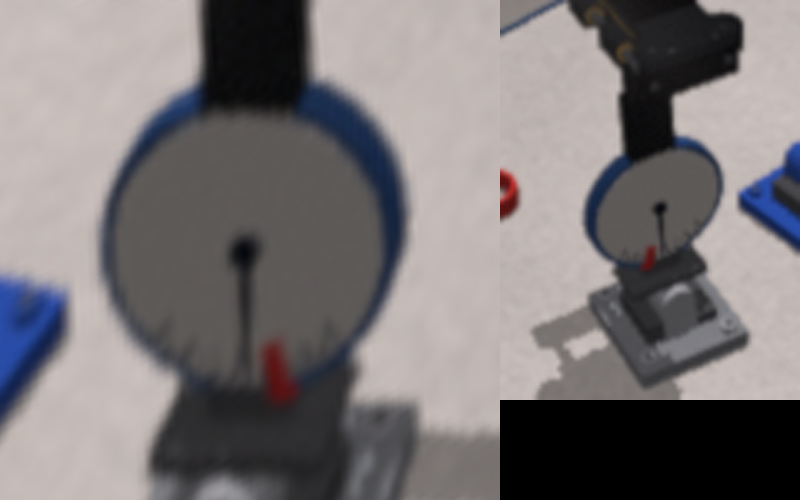

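It's seated upright: pointer at 0, contact about 9 N. Now rocking towards gauge +y (turn about tool -y) in small increments, with the pivot at the foot centre (152 mm ahead of the TCP).

```bash
python3 -m pendant '[[[0,0,0],[0,0,-0.0003],1],[[0,-1,0],[0.0027,0,0],1],[[0,-2,0],[0.0053,0,0],1],[[0,0,0],[0,0,0],1]]'
python3 look.py on2
```

```text
time: 9.9
position: [0.5063, 0.2344, 0.2165]
tool_rot: [2.454, 1.908, -0.064]
ft_force: [0.7, -0.7, 5.6]
grip_width: 0.176
t 9.95 [0.5064 0.2339 0.2166] F [0.37 0.06 6.18] lean deg 2.99 q [ 0.23  0.23 -0.85  1.59  0.21  1.44 -0.9 ]
```

```bash
python3 -m pendant '[[[0,-2,0],[0.0053,0,0],1],[[0,-2,0],[0.0053,0,0],1],[[0,0,0],[0,0,0],1]]'
python3 look.py on3
```

```text
time: 10.32
position: [0.5087, 0.2445, 0.2154]
tool_rot: [2.418, 1.88, -0.148]
ft_force: [0.9, 1.1, 4.8]
grip_width: 0.18
t 10.375 [0.5088 0.2438 0.2155] F [0.59 0.62 4.67] lean deg 6.99 q [ 0.14  0.3  -0.85  1.54  0.29  1.51 -0.98]
```

```bash
python3 -m pendant '[[[0,-2,0],[0.0053,0,0],1],[[0,-2,0],[0.0053,0,0],1],[[0,0,0],[0,0,0],1]]'
python3 -m pendant '[[[0,-2,0],[0.0053,0,0],1],[[0,-2,0],[0.0053,0,0],1],[[0,0,0],[0,0,0],1],[[0,0,0],[0,0,0],1],[[0,0,0],[0,0,0],1],[[0,0,0],[0,0,0],1]]'
python3 look.py on4
```

```text
time: 10.75
position: [0.5112, 0.254, 0.2138]
tool_rot: [2.382, 1.85, -0.23]
ft_force: [1.8, 0.1, 4.1]
grip_width: 0.18
time: 11.5
position: [0.5139, 0.2627, 0.2118]
tool_rot: [2.344, 1.816, -0.309]
ft_force: [1.0, -0.1, 1.6]
grip_width: 0.179
t 11.55 [0.5139 0.2628 0.2118] F [1.   1.02 0.94] lean deg 15.02 q [-0.03  0.43 -0.82  1.42  0.43  1.66 -1.1 ]
```

View pics/on4.png

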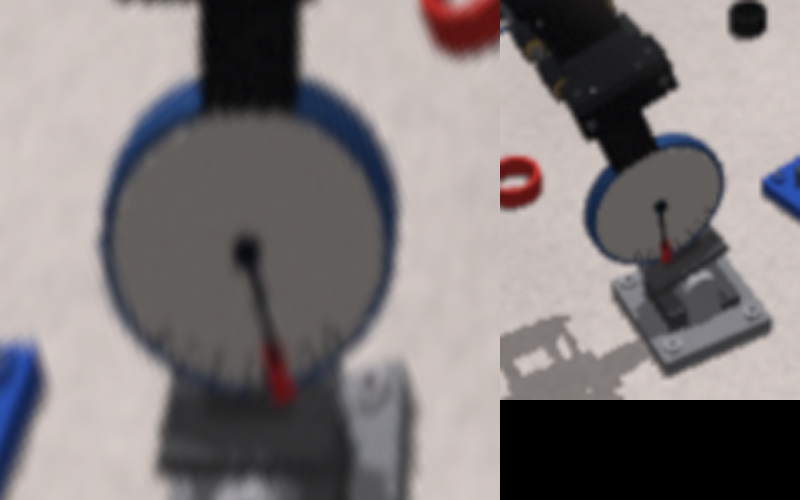

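The pointer now runs into the red tab (rectified: pivot (246,252), tab (270,345) to (285,400)). Next I'll measure pointer against tab numerically.

```bash
python3 - <<'E'
from h import *
from bench import eyes,monitor
S=eyes.get_image("side"); s=monitor.get_state()
P=s["position"];R=Ro.from_rotvec(s["tool_rot"])
x,y,z=R.as_matrix().T; c=P+z*.072
T=np.linalg.inv(S["world_to_cam"]); n=y if (T[:3,3]-c)@y>0 else -y
g=np.arange(-80,80,.25)/1000
A,B=np.meshgrid(g,-g); W=c+n*.007+A[...,None]*x+B[...,None]*-z
uv=proj(S,W.reshape(-1,3)).reshape(A.shape+(2,)).astype(np.float32)
im=cv2.remap(S["color"],uv[...,0],uv[...,1],2).astype(int)
A*=1e3;B*=1e3
sat=im.max(-1)-im.min(-1); face=((sat<16)&(im.sum(-1)>200)&(np.hypot(A,B)<70)).astype(np.uint8)
k,L,st,ce=cv2.connectedComponentsWithStats(face); i=L[320,340] or 1+st[1:,4].argmax()
cs=max(cv2.findContours((L==i).astype(np.uint8),0,1)[0],key=len)
h=cv2.convexHull(cs); (ex,ey),ax,an=cv2.fitEllipse(h); print("face",g[0]*1e3+ex*.25,-(g[0]*1e3+ey*.25),np.array(ax)*.25,st[i,4])
dk=(im.sum(-1)<90)&(np.hypot(A,B)<12); c0=np.array([A[dk].mean(),B[dk].mean()]); print("hub",c0,dk.sum())
a=A-c0[0];b=B-c0[1];rr=np.hypot(a,b);th=np.arctan2(a,-b)
redw=np.clip(im[...,0]-np.maximum(im[...,1],im[...,2])-20,0,None)
dark=np.clip(200-im.sum(-1),0,None)*(redw==0)
for r in range(14,58,3):
    m=(abs(r-rr)<1.5)&(abs(th-.27)<.35)
    f=lambda w:(round((th*w)[m].sum()/w[m].sum(),3),int(w[m].sum())) if w[m].sum()>0 else None
    print(r,"ptr",f(dark),"red",f(redw))
E
```

```text
face 0.0010986328125 -0.006195068359375 [139.88179016 139.99491882] 186899
hub [-1.48711656 -1.7101227 ] 815
14 ptr (np.float64(0.318), 10213) red None
17 ptr (np.float64(0.305), 10676) red None
20 ptr (np.float64(0.285), 9224) red None
23 ptr (np.float64(0.271), 6082) red None
26 ptr (np.float64(0.273), 4045) red None
29 ptr (np.float64(0.276), 4303) red None
32 ptr (np.float64(0.269), 6022) red None
35 ptr (np.float64(0.263), 10419) red (np.float64(0.182), 5)
38 ptr (np.float64(0.282), 6311) red (np.float64(0.201), 1596)
41 ptr None red (np.float64(0.243), 5432)
44 ptr (np.float64(0.144), 12) red (np.float64(0.262), 9049)
47 ptr (np.float64(0.142), 924) red (np.float64(0.263), 13956)
50 ptr (np.float64(0.135), 4719) red (np.float64(0.258), 16785)
53 ptr (np.float64(0.201), 34594) red (np.float64(0.259), 17929)
56 ptr (np.float64(0.199), 79483) red (np.float64(0.26), 17771)
```

Pointer is at about 0.27 and tab at about 0.262, roughly 0.5 mm apart at the tip. I'll add a slight press for contact margin and dwell.

```bash
python3 -m pendant '[[[0,0,0],[0,0,0.0003],1],[[0,0,0],[0,0,0],1],[[0,0,0],[0,0,0],1],[[0,0,0],[0,0,0],1],[[0,0,0],[0,0,0],1],[[0,0,0],[0,0,0],1],[[0,0,0],[0,0,0],1],[[0,0,0],[0,0,0],1]]'
python3 -m pendant '[[[0,0,0],[0,0,0],1],[[0,0,0],[0,0,0],1],[[0,0,0],[0,0,0],1],[[0,0,0],[0,0,0],1],[[0,0,0],[0,0,0],1],[[0,0,0],[0,0,0],1],[[0,0,0],[0,0,0],1],[[0,0,0],[0,0,0],1]]'
python3 look.py on5
python3 -c "
from h import *
from bench import monitor
s=monitor.get_state();R=Ro.from_rotvec(s['tool_rot']).as_matrix();print('foot',s['position']+R[:,2]*.152,'yaw',np.degrees(np.arctan2(R[1,1],R[0,1])),abs(s['qd']).max())"
```

```text
time: 12.6
position: [0.5139, 0.2633, 0.2117]
tool_rot: [2.343, 1.817, -0.308]
ft_force: [-0.2, 0.8, 2.8]
grip_width: 0.172
time: 13.6
position: [0.5139, 0.2633, 0.2117]
tool_rot: [2.343, 1.817, -0.308]
ft_force: [1.3, 1.0, 2.6]
grip_width: 0.178
t 13.65 [0.5139 0.2633 0.2116] F [0.92 0.64 2.92] lean deg 15.0 q [-0.03  0.43 -0.82  1.42  0.43  1.66 -1.1 ]
foot [0.50412196 0.22514856 0.06481429] yaw -14.413538004989942 0.0025532712001164
```

View pics/on5.png

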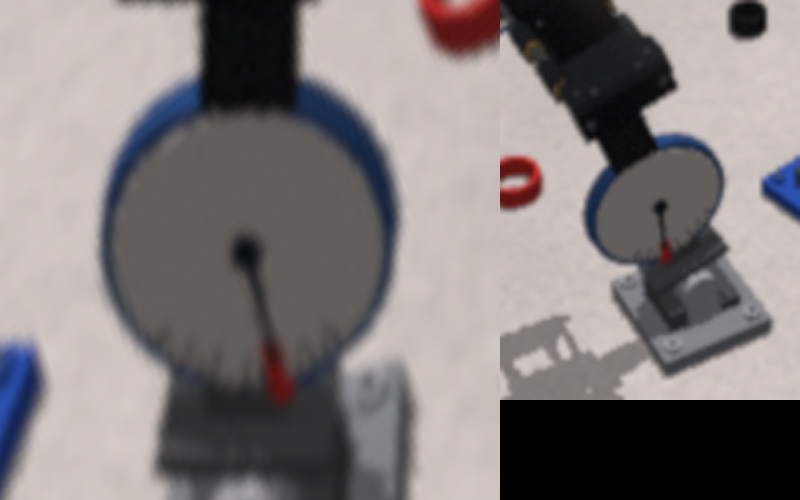

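Everything is steady. The pointer runs onto the tab at about (275,360), the foot is about 2 mm from the crown middle, and contact is about 6 N. Handing in.

```bash
python3 -c "
from bench import order
print(order.close_job())"
```

```text
the job is handed in; nothing more can be done
None
```

I picked up the larger gauge by its handle and set it upright on the grey stud's crown. I dwelt about 0.5 s there, then rocked it 15° (0.262 rad) towards its +y side and handed the job in at about 13.7 s. It is still gripped at 50 N with its foot on the crown. The hand-in gives no verdict.

My last checks before handing in:
- **Contact:** the foot was pressing on the crown with about 6 N, worked out from the change in wrist force.
- **Position:** the foot centre was about 2 mm from the crown middle, and the dial axis was within about 1° of the crown line.
- **Stillness:** joint speeds were near zero, and nothing drifted over the last two seconds.
- **Pointer on tab:** in the camera image the pointer read about 0.27 rad and the tab about 0.26 rad, roughly 0.5 mm apart at the tip.

One disagreement: my first rough estimate of the tab angle, made before placing, was 0.285 rad, about 1 mm different at the tip. That is still inside the 4 mm limit. I took no close measurement of the other parts at the end, but my moves never went near them.

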